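# Put the carburettor body to soak

## Task

Put the carburettor body in to soak: lift the lid off the steel soak pot by its knob and set it down flat on the drip tray, lower the carburettor body (the squat block casting with two throats, not the taller top casting with one round throat) into the pot so that it lies on the bottom the way up it is now, then put the lid back on so that it sits fully home on the pot. Set things down rather than letting them drop, and leave the other casting, the brush and the tape where they are.

Things in the scene. Friction and masses are not known exactly. Their poses are not given: they have to be found in the camera images.
- soak_pot: Round open stainless pot with two small lug handles, fixed to the bench. Origin at the centre of its underside, on the bench; z up. Outer diameter 150 mm, wall 3 mm (inner diameter 144 mm), rim at z = 75 mm, inner floor at z = 7 mm. The lug handles stand out to 96 mm from the axis on the pot's +y and -y sides, between z = 48 and 58 mm.
- pot_rim (a point): Centre of the pot's mouth, 75 mm above the bench.
- lid_knob (a point): Centre of the round black knob of the loose steel lid (0.2 to 0.33 kg); axes are the lid's, z up. Knob 32 mm in diameter, 22 mm high (11 mm above and below this point), on a 14 mm stem; the lid's top is 24.5 mm below this point. With the lid seated on the pot this point is 104 mm above the bench; with the lid standing on the tray's floor, 40 mm.
- lid_foot (a point): Centre of the lid's underside, 37 mm below the knob's centre: the bottom of its round locating plug, 130 mm in diameter, 8 mm deep, chamfered. Above the plug is the lid's flange, 160 mm in diameter, 3 mm thick. Seated, the flange rests on the pot's rim and the plug hangs inside the mouth with 7 mm play all round; this point is then 67 mm above the bench.
- drip_tray: Square shallow dark sheet-steel drip tray, 180 x 180 mm, fixed to the bench. Origin at the centre of its underside, axes along its sides. Floor 3 mm above the bench, rim 3 mm wide and 8 mm above the bench; the lid's plug fits inside the rim with 22 mm play all round, the lid's flange passes just above the rim.
- carb_body_mid (a point): The carburettor body, a squat grey block casting with two throats (0.3 to 0.5 kg), 75 x 96 x 34 mm, lying on its base. This point is in the middle of its flanges, half-way up (17 mm above the base); z up. Base flange 47 mm wide in x, 75 mm in y, 6 mm thick; top flange 44 mm in x, the topmost 6 mm; block between 38 mm in x. A brass fitting at the +y end reaches y = +48 mm.
- carb_body_grip (a point): A good place to grip the carburettor body from above, closing along its x axis on the 44 mm wide top flange: 8 mm towards its +y from carb_body_mid and 28 mm above its base. A thin throttle lever stands on the -x side, 28 to 30 mm from the middle, only from 6 to 39 mm towards -y of carb_body_mid, so it is clear of this place. It lies left or right on the bench.
- carb_top_mid (a point): The other casting, to be left alone: carburettor top with one round throat, 81 x 77 x 50 mm; this point is 25 mm above the bench over the middle of its base.
- brush_mid (a point): Purple parts brush with a loop handle, 30 x 85 x 55 mm (long along its y), a bystander; this point is 28 mm above the bench over its middle.
- tape_mid (a point): Roll of black tape lying flat, 55 mm across and 19 mm high, a bystander; this point is its centre, 10 mm above the bench.
Things that resemble listed ones, but are neither listed nor needed, are in the scene too. Leave any orange look-alike of the part that bears carb_body_mid alone.

How it is judged:
On the way, in this order (a step that is already met when the one before it is completed fails the run):
1. the lid is let go, flat and right way up with its plug on the floor of the drip tray (horizontal distance between lid_knob and drip_tray below 0.035 m and z of lid_knob in the frame of drip_tray below 0.043 m and angle between lid_knob's own z axis and vertical below 0.06 rad and contact force between lid and the fingers below 0.2 N and linear speed of lid below 0.03 m/s), for 0.2 s.
2. the carburettor body is let go, lying on its base on the bottom of the pot, with the lid still on the tray (horizontal distance between carb_body_mid and soak_pot below 0.04 m and z of carb_body_mid in the frame of soak_pot below 0.028 m and angle between carb_body_mid's own z axis and vertical below 0.12 rad and contact force between carb_body and the fingers below 0.2 N and linear speed of carb_body below 0.03 m/s and horizontal distance between lid_knob and drip_tray below 0.05 m), for 0.2 s.
At the end, for the whole second after the job is handed in: The carburettor body lies on its base on the pot's bottom (within 40 mm of the pot's axis, tilt under 0.12 rad) and the lid sits fully home, plug in the mouth (knob within 12 mm of the axis, 100 to 107.5 mm above the pot's underside, tilt under 0.05 rad), both at rest (horizontal distance between lid_knob and soak_pot below 0.012 m and z of lid_knob in the frame of soak_pot between 0.1 and 0.1075 m and angle between lid_knob's own z axis and vertical below 0.05 rad and linear speed of each of lid, carb_body below 0.02 m/s and horizontal distance between carb_body_mid and soak_pot below 0.04 m and z of carb_body_mid in the frame of soak_pot below 0.028 m and angle between carb_body_mid's own z axis and vertical below 0.12 rad); the robot touches nothing.
It fails at once if the lid is dropped (falls at over 0.6 m/s out of the fingers) (linear speed of lid above 0.6 m/s and contact force between lid and the fingers below 0.1 N).
It fails at once if the carburettor body is dropped (falls at over 0.6 m/s out of the fingers) (linear speed of carb_body above 0.6 m/s and contact force between carb_body and the fingers below 0.1 N).
It fails at once if the other casting is moved by more than 40 mm (distance of carb_top_mid from where it was at the start of the episode above 0.04 m).
It fails at once if the brush is moved by more than 40 mm (distance of brush_mid from where it was at the start of the episode above 0.04 m).
It fails at once if the tape is moved by more than 40 mm (distance of tape_mid from where it was at the start of the episode above 0.04 m).
It also fails if it takes over 72 s, if anything falls off the work surface, if the arm or the gripper's body presses on something with over 40 N, if the wrist force passes 120 N, or if a joint passes its speed limit or range.

## Robot

A 6-joint arm with a two-finger parallel gripper is mounted at the origin on a cart in front of the work surface, level with it; the furniture and walls round the work are solid. World frame = base frame: x ahead of the robot, y to its left, z up, the work surface at z = 0. Lengths are in m, angles in rad, forces in N, time in s.
With the tool pointing down it reaches from about 0.3 to 0.775 m from the base axis. Payload 14.6 kg.
Tool frame: the origin (TCP) lies at the centre of the arm's flange, where the gripper is bolted on; the fingertips stand 199 mm ahead of it and the grasp point (between the pads) lies ctrl.tcp_to_grasp ahead of it (ctrl.tcp_to_grasp is the distance from the TCP to the grasp point, in m); z points along the fingers, y is the line along which they close (so a half turn about z gives the same grasp; the last joint's range is limited). The gripper opens to 94 mm and grips with 3 to 60 N. Pads are 16 mm wide; open, the fingers measure 119 mm over their backs; the gripper's body (75 mm by 177 mm) begins 78 mm behind the grasp point.
Start: joints at [-0.067, 0.3, 1.521, -0, 1.321, -0.067], TCP at [0.55, -0, 0.405] pointing down, gripper open.
Joint ranges: [-3.03, 3.03], [-0.79, 2.21], [0.23, 2.52], [-1.04, 4.18], [0, 3.07], [-2.55, 2.55]. Speed limits (rad/s): [2.22, 2.22, 2.57, 3.14, 3.14, 3.14].

## Interface

Orientations are given as [roll, pitch, yaw] about the fixed x, y, z axes, in that order (R = Rz(yaw) Ry(pitch) Rx(roll)).
In Python, from station import ctrl gives the robot as it stands. The module is installed in compiled form; this text tells all that it offers.
- The arm moves only by the shell command python3 -m jog 'ROWS' [OPENING] [FORCE]. ROWS is JSON, a list of rows, each a list of 6 numbers: the shift along the tool's x, y, z in cm, then the turn, a rotation vector about the tool's x, y, z in rad. In form: [[tx, ty, tz, ax, ay, az], ...]. A call has 1 to 8 rows; each row is the pose to reach, as a shift and turn from the pose commanded when the call began, along the tool's axes at that moment; what a row does not reach only later rows make up. A row lasts 1/10 s, in which the tool goes at most 50 mm and 8.59 degrees, less where a joint would pass 70% of its speed; a pose out of reach is approached as far as the arm can. A call with a gripper value outside its range is refused whole. OPENING is the opening in per cent of the stroke, from 0 (shut) to 100 (fully open), set as the call begins (- or left out, the last holds). The fingers move at their own pace and stop on an object; FORCE is the grip in N (left out, the last holds). Time passes only in rows, so rows that repeat a pose let the fingers close. It gives the time, the measured TCP pose, the force, the opening and the grip force at its end, in the units of the state.
- ctrl.get_obs(): the state, without advancing time (a new reading comes with each control period).
- ctrl.camera(name): name is "scene" or "side" or "wrist"; returns a dict with "img" (480x640x3 uint8, blue, green, red), "intrinsics" (3x3 intrinsics, pixels), "R" (3x3) and "t" (3): a world point X has camera coordinates R X + t. Camera axes: x right, y down, z forward; pixel columns grow to the right and rows downward; lengths in m; the calibration is good to about 2 mm. A picture is of the moment at which its call begins. There is no depth.
- ctrl.hand_in(): hands the job in; it is judged then, once.
The state is a dict: "time_s": time; "qpos": joint angles; "joint_vel": joint speeds; "tau": joint torques, N m; "ee_pos": TCP position; "eef_rot": TCP orientation; "force": force on the tool from outside, world axes, zero at the start; "moment": the same for the moment, N m; "grip_width": finger opening in m; "grip_force": force on a finger pad.
Only numpy, scipy, OpenCV 4.12 (cv2) and the standard library are available. Lean on these libraries where they do the work, as an engineer would, in place of code of your own. Each camera call takes 0.05 s, during which the arm holds its last target. There are 200 camera calls.

## Working session

There is one attempt and no reset: what is moved stays moved. The work goes in short steps, Python scripts to look and compute and a shell command to move; the robot and the scene stay as the last step left them, time stands still between calls to the robot, and variables do not carry over. Pictures are saved under pics/ and viewed, at most 11 in all, crops included, and the job is handed in when it is done.

```bash
mkdir -p pics
python3 - <<'E'
from station import ctrl
import cv2,numpy as np
print(ctrl.tcp_to_grasp)
o=ctrl.get_obs();print(o['ee_pos'],o['eef_rot'],o['grip_width'],o['time_s'])
for n in ['scene','side','wrist']:
    c=ctrl.camera(n);cv2.imwrite(f'pics/{n}0.png',c['img']);print(n,c['intrinsics'][0],(-c['R'].T@c['t']).round(3));np.savez(f'pics/{n}0.npz',K=c['intrinsics'],R=c['R'],t=c['t'])
a=[cv2.imread(f'pics/{n}0.png') for n in ['scene','side','wrist']]
E
```

```text
0.1804
[5.49966941e-01 7.99572073e-06 4.04062880e-01] [-3.14038119e+00 -1.10242601e-04  1.57076648e+00] 0.09377692669996074 0.0
scene [434.01429796   0.         319.85623175] [-0.061 -0.555  0.85 ]
side [543.68847309   0.         316.83241711] [0.22  1.061 0.575]
wrist [396.51103355   0.         317.08404238] [0.551 0.083 0.385]
```

View pics/scene0.png

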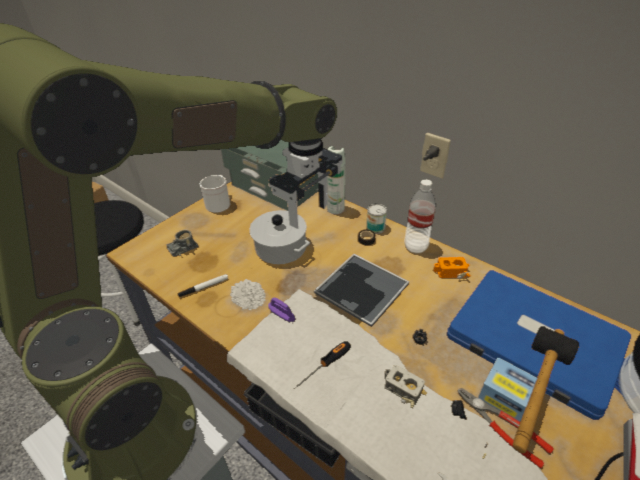

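View pics/wrist0.png

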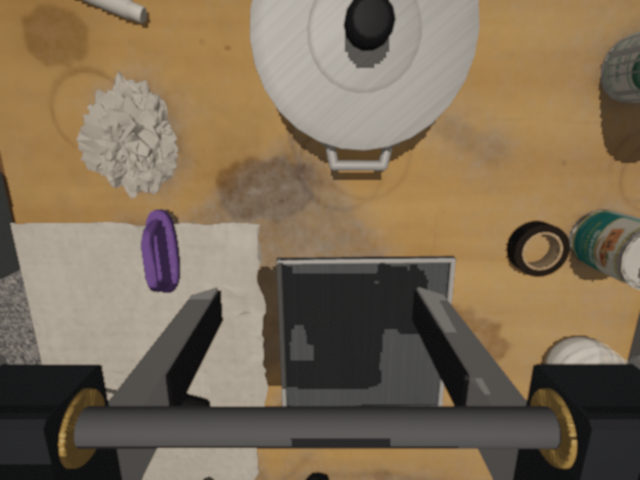

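The scene picture shows the pot and lid at (280,240) with the knob at (277,219), the tray at (362,288), the orange look-alike at (453,267), the top casting at (182,242), and a grey two-throat block at (404,384). The last fits the carb body: squat, grey, two throats. In the wrist picture the knob is at (370,22), the tray's far corners are at (278,258) and (454,257), the brush at (160,250) and the tape at (540,248). I'll confirm the carb body in an enlarged crop.

```bash
cat > h.py <<'E'
import numpy as np,cv2
def ray(n,u,v,z):
    d=np.load(f'pics/{n}.npz');C=-d['R'].T@d['t'];r=d['R'].T@np.linalg.inv(d['K'])@[u,v,1.]
    return (C+r*(z-C[2])/r[2]).round(4)
E
python3 - <<'E'
from h import *
im=cv2.imread('pics/scene0.png')
cv2.imwrite('pics/crop.png',np.hstack([cv2.resize(im[350:425,360:450],None,fx=6,fy=6,interpolation=2),cv2.resize(im[222:297,155:195],None,fx=6,fy=6,interpolation=2)]))
print('knob',ray('wrist0',370,22,.11),ray('scene0',277,219,.106))
print('tray w',ray('wrist0',278,258,.008),ray('wrist0',454,257,.008))
print('tray s',[ray('scene0',*p,.008) for p in [(356,255),(408,287),(370,321),(316,288)]])
print('body',ray('scene0',404,384,.034),'top',ray('scene0',182,242,.03),'brush',ray('scene0',282,310,.04))
E
```

```text
knob [0.5831 0.147  0.11  ] [0.5851 0.1468 0.106 ]
tray w [ 0.5112 -0.04    0.008 ] [ 0.687  -0.0389  0.008 ]
tray s [array([ 0.6885, -0.0518,  0.008 ]), array([ 0.6727, -0.2297,  0.008 ]), array([ 0.5194, -0.2148,  0.008 ]), array([ 0.5214, -0.0433,  0.008 ])]
body [ 0.4104 -0.3717  0.034 ] top [0.4044 0.3616 0.03  ] brush [ 0.3939 -0.0441  0.04  ]
```

View pics/crop.png

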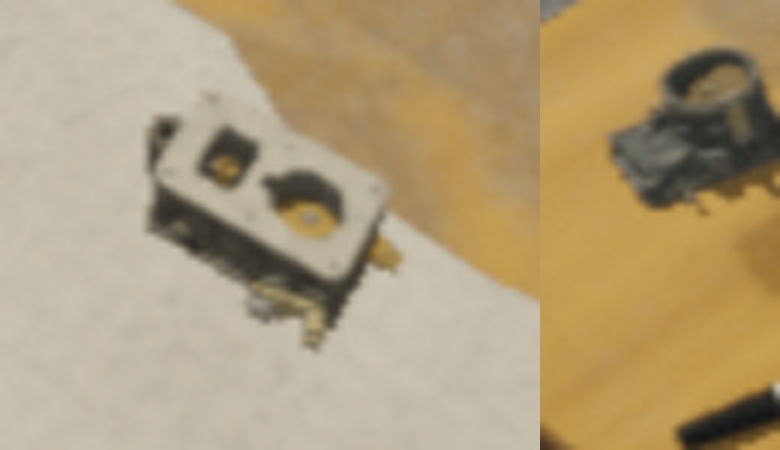

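Confirmed: the left crop (scene (404,384)) is the grey squat block with two throats, and the right crop is the one-throat top, to be left alone. Knob at about (0.585, 0.147), tray centre at about (0.600, -0.132).

```bash
python3 -m jog '[[4,1,0,0,0,0],[8,2,0,0,0,0],[12,3,2,0,0,0],[14.7,3.5,5,0,0,0],[14.7,3.5,8,0,0,0],[14.7,3.5,11,0,0,0],[14.7,3.5,12,0,0,0],[14.7,3.5,12,0,0,0]]' 100 30
```

```text
time_s: 0.95
ee_pos: [0.5849, 0.1469, 0.2836]
eef_rot: [-3.139, 0.0, 1.571]
force: [-0.3, -0.9, 0.1]
grip_width: 0.0938
grip_force: 0.0
```

```bash
python3 -m jog '[[0,0,0,0,0,0],[0,0,0,0,0,0],[0,0,0,0,0,0],[0,0,0,0,0,0],[0,0,0,0,0,0],[0,0,0,0,0,0]]' 0 40
```

```text
time_s: 1.55
ee_pos: [0.585, 0.147, 0.2848]
eef_rot: [3.141, 0.0, 1.571]
force: [0.8, -0.2, -0.0]
grip_width: 0.0496
grip_force: 0.0
```

```bash
python3 -m jog '[[0,0,0,0,0,0],[0,0,0,0,0,0],[0,0,0,0,0,0],[0,0,0,0,0,0],[0,0,0,0,0,0],[0,0,0,0,0,0]]'; python3 -m jog '[[0,0,-0.5,0,0,0],[0,0,-1.5,0,0,0],[0,0,-3,0,0,0],[0,0,-5,0,0,0],[0,0,-6,0,0,0],[0,0,-6,0,0,0]]'
```

```text
time_s: 2.15
ee_pos: [0.5849, 0.147, 0.2846]
eef_rot: [-3.141, 0.0, 1.571]
force: [-1.2, 0.7, 0.3]
grip_width: 0.0304
grip_force: 40.0
time_s: 2.75
ee_pos: [0.5851, 0.147, 0.3468]
eef_rot: [3.138, -0.001, 1.571]
force: [-0.2, -0.3, -3.6]
grip_width: 0.0303
grip_force: 40.0
```

```bash
cat > snap.py <<'E'
import sys
from station import ctrl
import cv2,numpy as np
for a in sys.argv[1:]:
    n,f=a.split(':');c=ctrl.camera(n);cv2.imwrite(f'pics/{f}.png',c['img']);np.savez(f'pics/{f}.npz',K=c['intrinsics'],R=c['R'],t=c['t'])
E
python3 snap.py wrist:w1 side:s1; python3 -c "
import cv2,numpy as np
a,b=[cv2.resize(cv2.imread(f'pics/{n}.png'),(400,300)) for n in('w1','s1')]
cv2.imwrite('pics/m1.png',np.hstack([a,b]))"
```

```text
(no output)
```

View pics/m1.png

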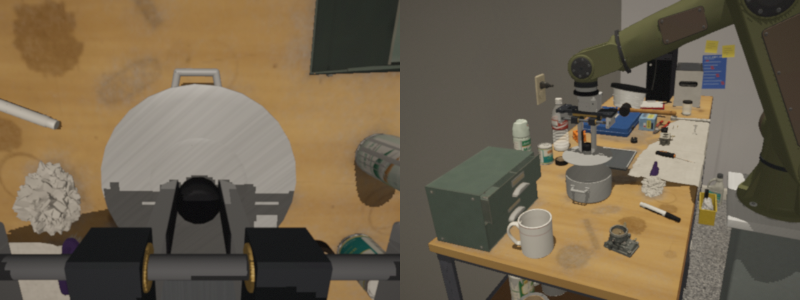

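The picture shows the lid hanging level from the gripped knob at (198,200), clear of the pot. Next I carry it to the tray.

```bash
python3 -m jog '[[-2,0,0,0,0,0],[-5.5,0.3,0,0,0,0],[-10,0.6,0,0,0,0],[-14.5,0.9,0,0,0,0],[-19,1.2,0,0,0,0],[-23.5,1.5,0,0,0,0],[-26.5,1.5,0,0,0,0],[-27.9,1.5,0,0,0,0]]'; python3 -m jog '[[0,0,1,0,0,0],[0,0,3,0,0,0],[0,0,6,0,0,0],[0,0,9,0,0,0],[0,0,10.5,0,0,0],[0,0,11.3,0,0,0],[0,0,11.5,0,0,0],[0,0,11.5,0,0,0]]'; python3 snap.py wrist:w2 side:s2 scene:c2; python3 -c "
import cv2,numpy as np
a,b=[cv2.resize(cv2.imread(f'pics/{n}.png')[r],(400,300)) for n,r in(('w2',np.s_[:,:]),('c2',np.s_[195:345,260:460]))]
cv2.imwrite('pics/m2.png',np.hstack([a,b]))"
```

```text
time_s: 3.65
ee_pos: [0.5997, -0.1345, 0.3435]
eef_rot: [-3.14, -0.0, 1.568]
force: [0.1, 0.3, -3.5]
grip_width: 0.0307
grip_force: 40.0
time_s: 4.45
ee_pos: [0.6003, -0.1317, 0.2305]
eef_rot: [3.14, 0.0, 1.571]
force: [0.5, 0.4, -2.7]
grip_width: 0.0307
grip_force: 40.0
```

View pics/m2.png

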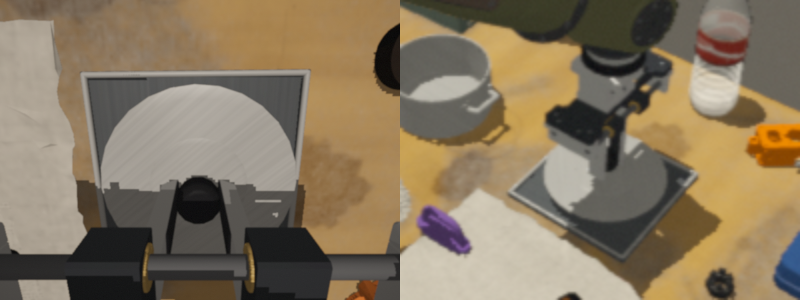

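The lid is held centred over the tray, with its disc inside the tray's rim in both views. Lowering gently.

```bash
python3 -m jog '[[0,0,0.2,0,0,0],[0,0,0.4,0,0,0],[0,0,0.6,0,0,0],[0,0,0.75,0,0,0],[0,0,0.85,0,0,0],[0,0,0.9,0,0,0],[0,0,0.9,0,0,0]]'
```

```text
time_s: 5.3
ee_pos: [0.6, -0.132, 0.2207]
eef_rot: [-3.142, 0.0, 1.571]
force: [0.4, -0.2, -1.9]
grip_width: 0.0308
grip_force: 40.0
```

```bash
python3 -m jog '[[0,0,0.1,0,0,0],[0,0,0.15,0,0,0],[0,0,0.15,0,0,0]]'; python3 -m jog '[[0,0,0,0,0,0],[0,0,0,0,0,0],[0,0,0,0,0,0],[0,0,0,0,0,0],[0,0,0,0,0,0],[0,0,0,0,0,0],[0,0,0,0,0,0],[0,0,0,0,0,0]]' 100;  python3 -m jog '[[0,0,0,0,0,0],[0,0,-1,0,0,0],[0,0,-4,0,0,0],[0,0,-8,0,0,0],[0,0,-11,0,0,0],[0,0,-13,0,0,0],[0,0,-14,0,0,0]]'
```

```text
time_s: 5.6
ee_pos: [0.6, -0.132, 0.2205]
eef_rot: [3.141, 0.0, 1.571]
force: [-8.4, 1.2, 12.9]
grip_width: 0.0304
grip_force: 40.0
time_s: 6.4
ee_pos: [0.6, -0.132, 0.2191]
eef_rot: [3.142, 0.0, 1.571]
force: [-0.1, 0.1, 0.4]
grip_width: 0.0912
grip_force: 0.0
time_s: 7.1
ee_pos: [0.5999, -0.132, 0.362]
eef_rot: [3.138, 0.001, 1.571]
force: [-0.6, -0.2, -0.1]
grip_width: 0.0938
grip_force: 0.0
```

```bash
python3 -m jog '[[-3,-2,0,0,0,0],[-7,-4,0,0,0,0],[-11,-6.5,0,0,0,0],[-15,-9,0,0,0,0],[-19,-11.5,0,0,0,0],[-23,-14.5,0,0,0,0],[-27,-17,0,0,0,0],[-30,-19,0,0,0,0]]'; python3 -m jog '[[0,0,0,0,0,0],[0,0,0,0,0,0]]'; python3 snap.py wrist:w3 side:s3 scene:c3
```

```text
time_s: 7.9
ee_pos: [0.4082, -0.434, 0.3589]
eef_rot: [-3.141, -0.0, 1.57]
force: [0.5, 0.2, -0.7]
grip_width: 0.094
grip_force: 0.0
time_s: 8.1
ee_pos: [0.4096, -0.4323, 0.3587]
eef_rot: [-3.141, -0.001, 1.569]
force: [1.2, -0.2, 0.5]
grip_width: 0.094
grip_force: 0.0
```

View pics/w3.png

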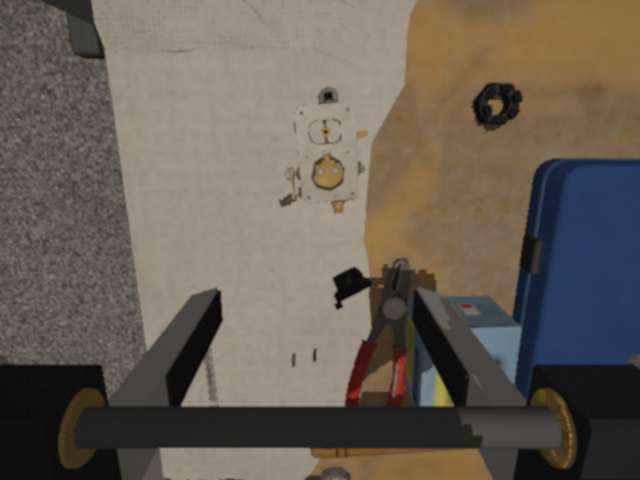

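In the wrist picture the carb body is centred at about (327,152). The throttle lever is on the image-left side (world -x), lower half (290,165–205), so body +y points up the image (world +y) and the yaw is near zero. I'll enlarge to get the corners.

```bash
python3 -c "
import cv2
cv2.imwrite('pics/k3.png',cv2.resize(cv2.imread('pics/w3.png')[80:220,270:380],None,fx=4.2,fy=4.2,interpolation=2))"
```

```text
(no output)
```

View pics/k3.png

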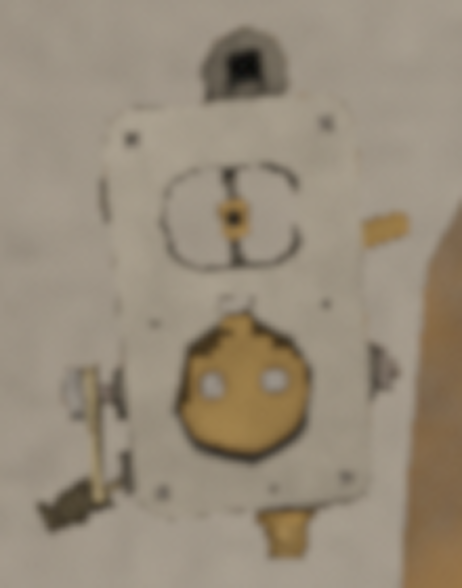

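Run:
```python
from h import *
h=[ray('w3',270+x/4.2,80+y/4.2,.034)[:2] for x,y in [(132,138),(326,122),(162,492),(347,477)]]
m=np.mean(h,0);yv=(h[0]+h[1]-h[2]-h[3]);yaw=np.arctan2(-yv[0],yv[1]);xv=h[1]+h[3]-h[0]-h[2]
print(m,yaw,np.arctan2(xv[1],xv[0]),np.linalg.norm(yv)/2,np.linalg.norm(xv)/2)
print(m+.005*np.array([-np.sin(yaw),np.cos(yaw)]))
for n,p in [('brass',(385,228)),('lever top',(95,370)),('lever bot',(95,500))]:
  print(n,[(ray('w3',270+p[0]/4.2,80+p[1]/4.2,z)[:2]-m).round(3) for z in(.01,.025)])
```

```text
[ 0.418125 -0.366775] 0.07986211629089857 0.07812721006946706 0.062047763859787906 0.0339535712407399
[ 0.41772611 -0.36179094]
brass [array([0.028, 0.014]), array([0.026, 0.014])]
lever top [array([-0.028, -0.012]), array([-0.027, -0.011])]
lever bot [array([-0.028, -0.038]), array([-0.028, -0.035])]
```

```bash
python3 -m jog '[[3,0.4,0,0,0,-0.04],[6,0.8,1,0,0,-0.08],[7.1,0.8,4,0,0,-0.08],[7.1,0.8,8,0,0,-0.08],[7.1,0.8,11.5,0,0,-0.08],[7.1,0.8,13.8,0,0,-0.08],[7.1,0.8,14.8,0,0,-0.08],[7.1,0.8,14.8,0,0,-0.08]]'; python3 -m jog '[[0,0,0,0,0,0],[0,0,0,0,0,0],[0,0,0,0,0,0],[0,0,0,0,0,0],[0,0,0,0,0,0],[0,0,0,0,0,0],[0,0,0,0,0,0],[0,0,0,0,0,0]]' 0 40;python3 -m jog '[[0,0,0,0,0,0],[0,0,0,0,0,0]]'
```

```text
time_s: 9.05
ee_pos: [0.4183, -0.3604, 0.2104]
eef_rot: [-3.14, -0.001, 1.652]
force: [0.8, -0.9, 0.7]
grip_width: 0.094
grip_force: 0.0
time_s: 9.85
ee_pos: [0.4179, -0.361, 0.2112]
eef_rot: [-3.141, -0.0, 1.651]
force: [-1.5, -0.5, 1.6]
grip_width: 0.0431
grip_force: 40.0
time_s: 10.05
ee_pos: [0.418, -0.361, 0.2112]
eef_rot: [-3.141, -0.0, 1.651]
force: [-1.9, 0.5, 2.7]
grip_width: 0.0433
grip_force: 40.0
```

```bash
python3 - <<'E'
from h import *
out=[]
for n,(ox,oy) in (('c3',(225,180)),('s3',None) if 0 else ('c3',(295,230)),):
  pass
def proj(n,P):
  d=np.load(f'pics/{n}.npz');q=(d['R']@P.T).T+d['t'];q=q@d['K'].T;return q[:,:2]/q[:,2:]
a=np.linspace(0,2*np.pi,60)
for n in ('c3','s3'):
  im=cv2.imread(f'pics/{n}.png')
  c=proj(n,np.array([[.585,.147,.075]]))[0].astype(int)
  x,y=c[0]-50,c[1]-37
  big=cv2.resize(im[y:y+75*1,x:x+100],None,fx=4,fy=4,interpolation=2)
  for r,z,col in ((.075,.075,(0,0,255)),(.072,.007,(0,255,0))):
    P=np.c_[.585+r*np.cos(a),.147+r*np.sin(a),0*a+z]
    q=((proj(n,P)-[x,y])*4+1.5).round().astype(int)
    for p in q: cv2.circle(big,tuple(map(int,p)),1,col,-1)
  out.append(big)
cv2.imwrite('pics/ov.png',np.hstack(out))
E
python3 -m jog '[[0,0,-0.5,0,0,0],[0,0,-1.5,0,0,0],[0,0,-3.5,0,0,0],[0,0,-6.5,0,0,0],[0,0,-9.5,0,0,0],[0,0,-12,0,0,0],[0,0,-13,0,0,0],[0,0,-13,0,0,0]]'
```

```text
time_s: 10.85
ee_pos: [0.418, -0.361, 0.3424]
eef_rot: [3.14, 0.002, 1.651]
force: [0.0, 0.3, -3.9]
grip_width: 0.0433
grip_force: 40.0
```

View pics/ov.png

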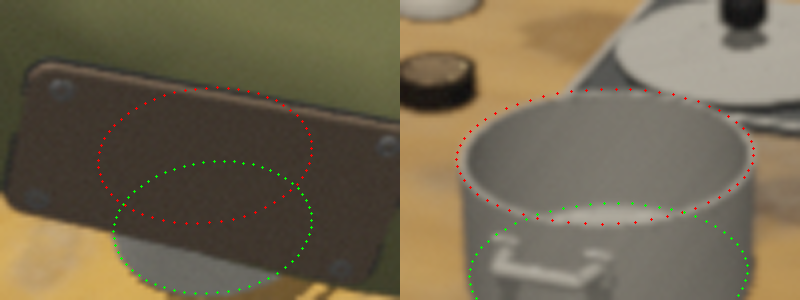

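The side view shows the pot rim matching the projected circle to within about 2 mm, so the pot axis at (0.585, 0.147) is good. The lid is on the tray (its knob shows at (742,10)). Carrying the body over.

```bash
python3 -m jog '[[1.5,0.6,0,0,0,0],[4.5,1.9,0,0,0,0],[8.5,3.6,0,0,0,0],[13,5.4,0,0,0,0],[17.5,7.3,0,0,0,0],[22,9.2,0,0,0,0],[26.5,11.1,0,0,0,0],[30.5,12.8,0,0,0,0]]'; python3 -m jog '[[4.3,1.8,0,0,0,0],[8.6,3.6,0,0,0,0],[12.5,5.2,0,0,0,0],[16,6.7,0,0,0,0],[18.2,7.5,0,0,0,0],[19.2,7.95,0,0,0,0],[19.2,7.95,0,0,0,0],[19.2,7.95,0,0,0,0]]'; python3 snap.py scene:c4 wrist:w4 side:s4; python3 -c "
import cv2,numpy as np
a=cv2.resize(cv2.imread('pics/w4.png'),(400,300));b=cv2.resize(cv2.imread('pics/s4.png')[170:350,200:440],(400,300))
cv2.imwrite('pics/m4.png',np.hstack([a,b]))"
```

```text
time_s: 11.65
ee_pos: [0.5211, -0.0437, 0.3397]
eef_rot: [-3.139, -0.001, 1.652]
force: [0.5, -1.3, -3.5]
grip_width: 0.0437
grip_force: 40.0
time_s: 12.45
ee_pos: [0.5848, 0.1503, 0.3405]
eef_rot: [-3.14, 0.0, 1.65]
force: [-0.1, 0.6, -3.1]
grip_width: 0.0434
grip_force: 40.0
```

View pics/m4.png

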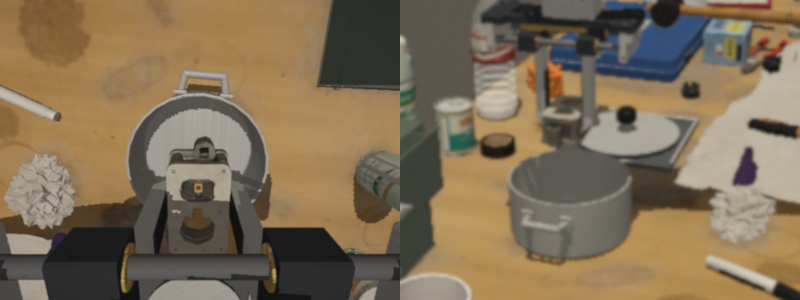

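Run:
```python
from h import *
for p in [(203,255),(430,255),(316,150)]: print(ray('w4',*p,.075))
print('body hole mids',ray('w4',316,1.6*187,.142+.02))
```

```text
[0.5108 0.1487 0.075 ]
[0.6584 0.1604 0.075 ]
[0.5791 0.221  0.075 ]
body hole mids [0.5839 0.1621 0.162 ]
```

Pot axis confirmed at (0.585, 0.146) and the body hangs level above it. Lowering.

```bash
python3 -m jog '[[0,0,1,0,0,0],[0,0,3,0,0,0],[0,0,6,0,0,0],[0,0,8.5,0,0,0],[0,0,10.3,0,0,0],[0,0,11.2,0,0,0],[0,0,11.5,0,0,0],[0,0,11.5,0,0,0]]'; python3 -m jog '[[0,0,0.15,0,0,0],[0,0,0.3,0,0,0],[0,0,0.45,0,0,0],[0,0,0.55,0,0,0],[0,0,0.65,0,0,0],[0,0,0.65,0,0,0]]'
```

```text
time_s: 13.4
ee_pos: [0.5852, 0.1508, 0.2263]
eef_rot: [3.141, -0.0, 1.651]
force: [0.8, -0.3, -2.8]
grip_width: 0.0434
grip_force: 40.0
time_s: 14.0
ee_pos: [0.5851, 0.151, 0.2195]
eef_rot: [-3.141, 0.0, 1.651]
force: [1.1, 0.0, -2.9]
grip_width: 0.0435
grip_force: 40.0
```

```bash
python3 -m jog '[[0,0,0.07,0,0,0],[0,0,0.14,0,0,0],[0,0,0.2,0,0,0],[0,0,0.2,0,0,0]]'
```

```text
time_s: 14.4
ee_pos: [0.5851, 0.151, 0.2175]
eef_rot: [-3.141, -0.0, 1.651]
force: [-0.1, -0.8, -3.2]
grip_width: 0.0433
grip_force: 40.0
```

```bash
python3 -m jog '[[0,0,0.07,0,0,0],[0,0,0.14,0,0,0],[0,0,0.14,0,0,0]]';  python3 -m jog '[[0,0,0.07,0,0,0],[0,0,0.14,0,0,0],[0,0,0.14,0,0,0]]'
```

```text
time_s: 14.7
ee_pos: [0.5851, 0.151, 0.2161]
eef_rot: [-3.141, 0.0, 1.651]
force: [0.4, 0.0, -3.3]
grip_width: 0.0435
grip_force: 40.0
time_s: 15.0
ee_pos: [0.5852, 0.151, 0.2152]
eef_rot: [3.141, -0.0, 1.651]
force: [-2.3, -1.6, 2.0]
grip_width: 0.043
grip_force: 40.0
```

Contact with the floor. Release with a partial opening, retreat upward, then go over to the lid with the yaw turned back to zero.

```bash
python3 -m jog '[[0,0,0,0,0,0],[0,0,0,0,0,0],[0,0,0,0,0,0],[0,0,0,0,0,0],[0,0,0,0,0,0],[0,0,0,0,0,0],[0,0,0,0,0,0]]' 75; python3 -m jog '[[0,0,-1,0,0,0],[0,0,-3,0,0,0],[0,0,-6.5,0,0,0],[0,0,-10,0,0,0],[0,0,-13,0,0,0],[0,0,-14.5,0,0,0],[0,0,-14.5,0,0,0.08],[0,0,-14.5,0,0,0.08]]'; python3 snap.py wrist:w5 side:s5
```

```text
time_s: 15.7
ee_pos: [0.5851, 0.151, 0.2148]
eef_rot: [-3.142, 0.0, 1.651]
force: [-1.5, -0.5, 0.0]
grip_width: 0.0705
grip_force: 0.0
time_s: 16.5
ee_pos: [0.585, 0.151, 0.3599]
eef_rot: [-3.142, -0.0, 1.569]
force: [0.7, 0.0, -0.0]
grip_width: 0.0704
grip_force: 0.0
```

```bash
python3 -m jog '[[-3,0,0,0,0,0],[-7.5,0.5,0,0,0,0],[-12,0.8,0,0,0,0],[-16.5,1.1,0,0,0,0],[-21,1.5,0,0,0,0],[-25,1.5,0,0,0,0],[-27.5,1.5,0,0,0,0],[-28.3,1.5,0,0,0,0]]' 100; python3 -m jog '[[0,0,1,0,0,0],[0,0,4,0,0,0],[0,0,8,0,0,0],[0,0,11,0,0,0],[0,0,13,0,0,0],[0,0,14,0,0,0],[0,0,14,0,0,0]]'; python3 -m jog '[[0,0,0,0,0,0],[0,0,0,0,0,0],[0,0,0,0,0,0],[0,0,0,0,0,0],[0,0,0,0,0,0],[0,0,0,0,0,0],[0,0,0,0,0,0],[0,0,0,0,0,0]]' 0 40;python3 -m jog '[[0,0,0,0,0,0],[0,0,0,0,0,0],[0,0,0,0,0,0],[0,0,0,0,0,0]]'
```

```text
time_s: 17.4
ee_pos: [0.5999, -0.1344, 0.359]
eef_rot: [-3.14, -0.0, 1.57]
force: [0.2, 0.0, -0.4]
grip_width: 0.0939
grip_force: 0.0
time_s: 18.1
ee_pos: [0.6, -0.1309, 0.2183]
eef_rot: [-3.139, -0.001, 1.572]
force: [-0.5, -0.2, -0.9]
grip_width: 0.0939
grip_force: 0.0
time_s: 18.9
ee_pos: [0.6001, -0.132, 0.2198]
eef_rot: [-3.142, -0.0, 1.571]
force: [0.6, -0.3, 0.3]
grip_width: 0.0338
grip_force: 0.0
time_s: 19.3
ee_pos: [0.6001, -0.132, 0.2198]
eef_rot: [-3.142, 0.0, 1.571]
force: [-0.2, -0.1, -0.0]
grip_width: 0.0307
grip_force: 40.0
```

```bash
python3 -c "
import cv2,numpy as np
a=cv2.resize(cv2.imread('pics/w5.png'),(400,300));b=cv2.resize(cv2.imread('pics/s5.png')[170:350,200:440],(400,300))
cv2.imwrite('pics/m5.png',np.hstack([a,b]))"
```

```text
(no output)
```

View pics/m5.png

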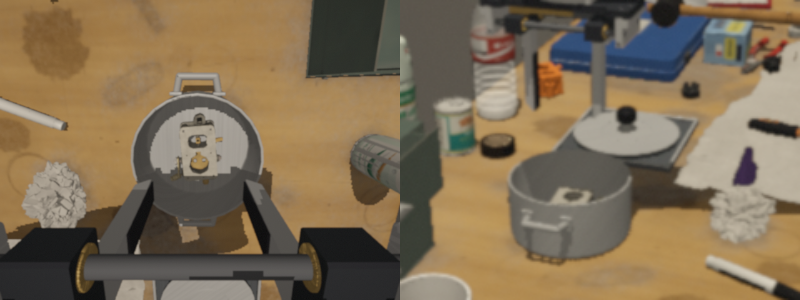

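The body lies flat in the pot, centred at (200,150) in the wrist view, and the lid knob is gripped. Lifting the lid and returning it to the pot.

```bash
python3 -m jog '[[0,0,-0.5,0,0,0],[0,0,-1.5,0,0,0],[0,0,-3.5,0,0,0],[0,0,-6.5,0,0,0],[0,0,-9.5,0,0,0],[0,0,-11.8,0,0,0],[0,0,-12.5,0,0,0],[0,0,-12.5,0,0,0]]'; python3 -m jog '[[2,0,0,0,0,0],[5.5,-0.3,0,0,0,0],[10,-0.6,0,0,0,0],[14.5,-0.9,0,0,0,0],[19,-1.2,0,0,0,0],[23.5,-1.5,0,0,0,0],[26.5,-1.5,0,0,0,0],[27.9,-1.5,0,0,0,0]]'; python3 -m jog '[[0,0,0.5,0,0,0],[0,0,1.5,0,0,0],[0,0,3,0,0,0],[0,0,4.3,0,0,0],[0,0,5,0,0,0],[0,0,5.3,0,0,0],[0,0,5.5,0,0,0],[0,0,5.5,0,0,0]]'
```

```text
time_s: 20.1
ee_pos: [0.6, -0.132, 0.3457]
eef_rot: [3.14, 0.0, 1.571]
force: [0.0, 0.0, -2.9]
grip_width: 0.0305
grip_force: 40.0
time_s: 20.9
ee_pos: [0.5846, 0.1494, 0.3432]
eef_rot: [-3.139, 0.0, 1.573]
force: [0.7, -0.6, -2.7]
grip_width: 0.0305
grip_force: 40.0
time_s: 21.7
ee_pos: [0.5852, 0.1469, 0.29]
eef_rot: [3.141, -0.0, 1.571]
force: [0.6, -0.2, -2.7]
grip_width: 0.0305
grip_force: 40.0
```

```bash
python3 -m jog '[[0,0,0.15,0,0,0],[0,0,0.3,0,0,0],[0,0,0.4,0,0,0],[0,0,0.5,0,0,0],[0,0,0.5,0,0,0]]'; python3 -m jog '[[0,0,0.07,0,0,0],[0,0,0.14,0,0,0],[0,0,0.14,0,0,0]]'
```

```text
time_s: 22.2
ee_pos: [0.5851, 0.147, 0.2847]
eef_rot: [-3.141, 0.0, 1.571]
force: [-0.1, -0.6, -2.8]
grip_width: 0.0309
grip_force: 40.0
time_s: 22.5
ee_pos: [0.5851, 0.147, 0.2838]
eef_rot: [3.141, -0.0, 1.571]
force: [-2.4, 0.3, 2.1]
grip_width: 0.0309
grip_force: 40.0
```

Contact at exactly the seated height. Release, retreat and check.

```bash
python3 -m jog '[[0,0,0,0,0,0],[0,0,0,0,0,0],[0,0,0,0,0,0],[0,0,0,0,0,0],[0,0,0,0,0,0],[0,0,0,0,0,0],[0,0,0,0,0,0],[0,0,0,0,0,0]]' 100; python3 -m jog '[[0,0,0,0,0,0],[0,0,-1,0,0,0],[0,0,-4,0,0,0],[0,0,-8,0,0,0],[0,0,-11,0,0,0],[0,0,-12,0,0,0],[0,0,-12,0,0,0]]'; python3 snap.py wrist:w6 side:s6; python3 -c "
import cv2,numpy as np
a=cv2.resize(cv2.imread('pics/w6.png'),(400,300));b=cv2.resize(cv2.imread('pics/s6.png')[170:350,200:440],(400,300))
cv2.imwrite('pics/m6.png',np.hstack([a,b]))"
```

```text
time_s: 23.3
ee_pos: [0.5851, 0.147, 0.2834]
eef_rot: [-3.142, 0.0, 1.571]
force: [-0.7, -0.1, 0.3]
grip_width: 0.0913
grip_force: 0.0
time_s: 24.0
ee_pos: [0.585, 0.147, 0.4049]
eef_rot: [3.139, -0.001, 1.571]
force: [0.1, -0.1, 1.1]
grip_width: 0.094
grip_force: 0.0
```

View pics/m6.png

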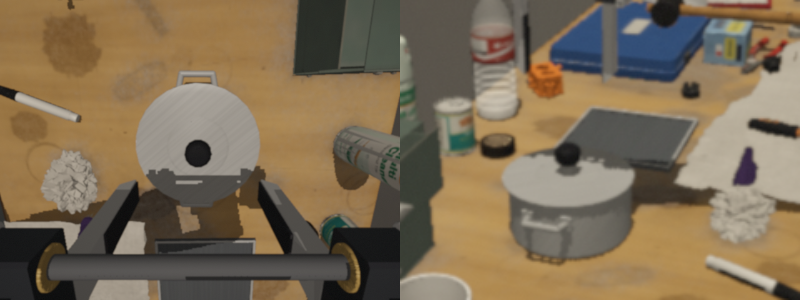

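The lid sits flat and centred on the pot, with the knob at (568,153) in the side half. The tray is empty and nothing else has moved. Handing in.

```bash
python3 -c "
from station import ctrl
print(ctrl.hand_in())"
```

```text
the job is handed in; nothing more can be done
None
```

The carburettor body is lying flat on the bottom of the pot and the lid is back on, seated at its expected height; I handed the job in just after 24 s on the robot's clock, and no verdict was returned.

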